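Bed a pine offcut against a cut-to-length fence and its stop

ROBOT

A 7-joint arm with a two-finger parallel gripper is mounted at the origin on a cart in front of the work surface, level with it; the furniture and walls round the work are solid. World frame = base frame: x ahead of the robot, y to its left, z up, the work surface at z = 0. Lengths are in m, angles in rad, forces in N, time in s.
With the tool pointing down it reaches from about 0.4 to 0.85 m from the base axis. Payload 4.5 kg.
Tool frame: the origin (TCP) lies between the finger pads; the fingertips stand 11 mm ahead of it and the grasp point (between the pads) lies 8 mm behind it (r.nose_length is the distance from the TCP to the fingertips, in m); z points along the fingers, y is the line along which they close (so a half turn about z gives the same grasp; the last joint's range is limited). The gripper opens to 88 mm and grips with 3 to 60 N. Pads are 18 mm wide; open, the fingers measure 123 mm over their backs; the gripper's body (75 mm by 187 mm) begins 45 mm behind the grasp point.
Start: joints at [-1.223, 0.689, -0.195, 1.565, 0.157, 0.902, -0.215], TCP at [0.193, 0.595, 0.25] pointing down, gripper open.
Joint ranges: [-3.01, 3.01], [-0.46, 2.08], [-1.47, 1.51], [0.13, 2.56], [-1, 4.14], [0.04, 2.09], [-2.66, 2.66]. Speed limits (rad/s): [2.57, 2.57, 3.14, 3.14, 3.14, 3.14, 3.14].

INTERFACE

Orientations are given as a unit quaternion [x, y, z, w].
In Python, from plant import get_state, snapshot, camera_model, r gives the robot as it stands.
- The arm moves only by the shell command python3 -m inch 'ROWS' [FORCE]. ROWS is text: rows parted by semicolons, each of 7 numbers parted by spaces: the opening, from -1 (shut) to 1 (fully open), then the shift along the tool's x, y, z in m, then the turn, a rotation vector about the tool's x, y, z in rad. A call has 1 to 20 rows; each row shifts and turns the commanded pose from where the row before left it, along the tool's axes as they then stand; what a row does not reach is not made up. A row lasts 1/12 s, in which the tool goes at most 41.7 mm and 7.16 degrees, less where a joint would pass 70% of its speed; a pose out of reach is approached as far as the arm can. A call is refused whole if a number of a shift passes 0.0417 or a number of a turn 0.125, either way. A call with a gripper value outside its range is refused whole. The fingers move at their own pace and stop on an object; FORCE is the grip in N (left out, the last holds). Time passes only in rows, so rows that do not move let the fingers close. It gives the time, the measured TCP pose, the force, the opening and the grip force at its end, in the units of the state.
- get_state(): the state, without advancing time (a new reading comes with each control period).
- snapshot(name): name is "scene" or "top" or "wrist"; returns (picture, depth): 384x512x3 uint8, red, green, blue; 384x512 float32, m along the optical axis (not along the pixel's ray), 0 where there is no reading.
- camera_model(name): a dict with "intrinsics" (3x3 intrinsics, pixels), "dist" ([k1, k2, p1, p2, k3] as OpenCV has them; the pictures are not rectified), "view" (4x4, takes a point from world to camera coordinates). Camera axes: x right, y down, z forward; pixel columns grow to the right and rows downward; lengths in m; the calibration is good to about 2 mm. A picture is of the moment at which its call begins: read the wrist's pose just before it. camera_model takes no time and is no camera call; for the wrist camera it gives the pose at the moment of the call.
- r.finish_job(): hands the job in; it is judged then, once.
The state is a dict: "clock": time; "q": joint angles; "qd": joint speeds; "joint_torque": joint torques, N m; "tool_pos": TCP position; "eef_rot": TCP orientation; "contact_force": force on the tool from outside, world axes, zero at the start; "moment": the same for the moment, N m; "opening": opening from 0.0 (shut) to 1.0 (fully open); "finger_force": force on a finger pad.
Only numpy, scipy, OpenCV 4.12 (cv2) and the standard library are available. Lean on these libraries where they do the work, as an engineer would, in place of code of your own. Each camera call takes 0.05 s, during which the arm holds its last target. There are 200 camera calls.

TASK

Get the pine offcut ready to be cut to length: push the one lying in front of the aluminium fence along the bench top, without lifting or tipping it, until its long side lies flat against the robot-side face of the fence and its end butts against the orange stop. Leave it lying there, and do not disturb the other things on the bench.

Things in the scene. Friction and masses are not known exactly. Their poses are not given: they have to be found in the camera images.
- offcut: loose block of pale pine lying on the bench, 45 (its x) x 160 (its y, grain) x 38 high, 0.11 to 0.2 kg. Only push it. Origin at the centre of its underside, z up. Starts on the robot's side of the fence, left of where it must go, its centre 100 to 140 mm before the fence's face, turned up to 0.45 rad from it
- fence: fixed straight aluminium fence, 366 long (its y, to the robot's left) x 30 deep x 34 high, black slot and scale on top. Origin at bench height, middle of its working face; the face is the upright plane x = 0 and looks along its -x, roughly to the robot; metal from x = 0 to 30, low feet (8 high) behind to x = 52
- stop: fixed orange stop on the fence, placed anew along it each time, axes as the fence's. Origin at bench height where its working face (plane y = 0, looks along +y) meets the fence's face. Block from x = -40 to 0, y = -22 to 0, 40 high; black knob behind the fence's face, top at 55. A bedded offcut has its centre at x = -22.5, y = +80 in this frame
- nail_tin: round tin with gold lid, 86 dia x 40 high, standing; loose bystander, leave it. Origin at the centre of its underside
- tape_measure: yellow tape measure, 36x72x66, standing; loose bystander, leave it. Origin at the centre of its underside
- screw_box: yellow carton of screws, 61x90x46; loose bystander, leave it. Origin at the centre of its underside
- oil_can: dark green oil can with a thin pale spout, 64 dia x 170 high, standing; loose bystander, leave it. Origin at the centre of its underside
- spanner: steel combination spanner lying flat, 29x164x7, along its y; loose bystander, leave it. Origin at the centre of its underside
- wood_chisel: chisel with wooden handle lying flat, 28x235x35, along its y; loose bystander, leave it. Origin at the centre of its underside

How it is judged:
At the end, for the whole second after the job is handed in: The offcut lies flat and still on the bench in the corner: its centre within 3 mm of where it is when its long side touches the fence, within 3.5 mm of where it is when its end touches the stop, its grain parallel to the fence within 0.025 rad (x of offcut in the frame of stop between -0.0255 and -0.0195 m and y of offcut in the frame of stop between 0.0765 and 0.0835 m and angle between the y axis of offcut and the y axis of fence, either way round below 0.025 rad and angle between offcut's own z axis and vertical below 0.03 rad and height (world z) of offcut below 0.003 m and linear speed of offcut below 0.005 m/s).
It fails at once if the offcut is lifted more than 8 mm off the bench (height (world z) of offcut above 0.008 m).
It fails at once if the offcut is tipped by more than 0.2 rad (angle between offcut's own z axis and vertical above 0.2 rad).
It fails at once if another thing on the bench is moved by more than 15 mm (distance of any of nail_tin, tape_measure, screw_box, oil_can, spanner, wood_chisel from where it was at the start of the episode above 0.015 m).
It also fails if it takes over 58 s, if anything falls off the work surface, if the arm or the gripper's body presses on something with over 40 N, if the wrist force passes 120 N, or if a joint passes its speed limit or range.

## Working session

There is one attempt and no reset: what is moved stays moved. The work goes in short steps, Python scripts to look and compute and a shell command to move; the robot and the scene stay as the last step left them, time stands still between calls to the robot, and variables do not carry over. Pictures are saved under pics/ and viewed, at most 10 in all, crops included, and the job is handed in when it is done.

```bash
ls; mkdir -p pics
python3 - <<'E'
from plant import *
import cv2
s=get_state();print(s['clock'],s['tool_pos'],s['eef_rot'],s['contact_force'])
for n in("top","scene"):
    p,d=snapshot(n);cv2.imwrite(f'pics/{n}0.png',p[:,:,::-1]);m=camera_model(n);print(m)
E
```

```text
pics
0.0 [0.19278859 0.59388458 0.24892686] [ 1.56229630e-01  9.87720348e-01 -9.01748129e-04 -6.39150808e-05] [-0.64563365 -0.32368575  0.07845103]
{'intrinsics': array([[406.03447658,   0.        , 259.9881529 ],
       [  0.        , 406.03447658, 194.09992656],
       [  0.        ,   0.        ,   1.        ]]), 'dist': array([-0.05632188,  0.        ,  0.        ,  0.        ,  0.        ]), 'view': array([[ 7.24733997e-03, -9.99973725e-01, -1.61040256e-04,
        -1.68841541e-02],
       [-9.97943211e-01, -7.22236586e-03, -6.36960362e-02,
         5.70909901e-01],
       [ 6.36931995e-02,  6.22335859e-04, -9.97969333e-01,
         1.17680133e+00],
       [ 0.00000000e+00,  0.00000000e+00,  0.00000000e+00,
         1.00000000e+00]])}
{'intrinsics': array([[384.08936212,   0.        , 263.88650535],
       [  0.        , 384.08936212, 190.9753276 ],
       [  0.        ,   0.        ,   1.        ]]), 'dist': array([0.00956366, 0.        , 0.        , 0.        , 0.        ]), 'view': array([[ 0.82951572, -0.55811693,  0.02022782, -0.49459229],
       [-0.34060097, -0.53426676, -0.77366014,  0.20206159],
       [ 0.44259987,  0.63487363, -0.63327784,  1.0044063 ],
       [ 0.        ,  0.        ,  0.        ,  1.        ]])}
```

View pics/top0.png

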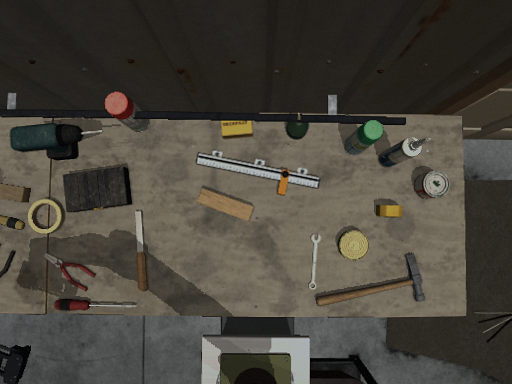

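View pics/scene0.png

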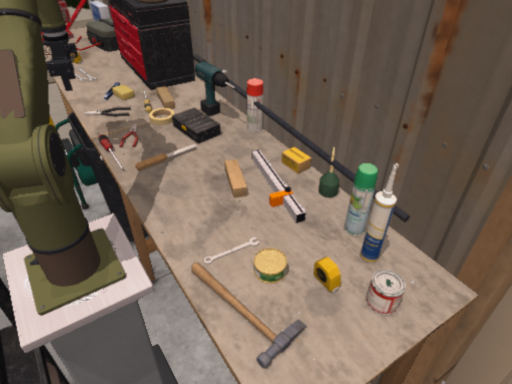

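The top view shows the offcut near (225,204), the fence running from (197,157) to (319,184) and the stop at (284,180). Next I'll measure these with depth.

```bash
cat > h.py <<'E'
from plant import *
import cv2, numpy as np
def cloud(n):
    m=camera_model(n);p,d=snapshot(n)
    h,w=d.shape;uv=np.stack(np.meshgrid(np.arange(w),np.arange(h)),-1).reshape(-1,1,2).astype(float)
    xy=cv2.undistortPoints(uv,m['intrinsics'],m['dist']).reshape(h,w,2)
    c=np.dstack([xy*d[...,None],d]);V=m['view']
    return p,d,(c-V[:3,3])@V[:3,:3]   # R^T(c-t)
def rect(mask,W):
    n,l,st,_=cv2.connectedComponentsWithStats(mask.astype(np.uint8))
    out=[]
    for i in range(1,n):
        if st[i,4]>40:
            P=W[l==i];(c,s,a)=cv2.minAreaRect((P[:,:2]*1000).astype(np.float32))
            out.append((st[i,:5].tolist(),np.round(c,1),np.round(s,1),round(a,2),round(np.median(P[:,2])*1000,1)))
    return out
E
python3 - <<'E'
from h import *
p,d,W=cloud("top")
roi=np.zeros(d.shape,bool);roi[145:225,185:330]=1
z=W[...,2]
print("bench z",np.median(z[220:240,180:300]))
hsv=cv2.cvtColor(p,cv2.COLOR_RGB2HSV)
for x in rect(roi&(z>.022)&(d>0),W):print(x)
print("orange")
for x in rect(roi&(hsv[...,0]<16)&(hsv[...,1]>170)&(hsv[...,2]>100)&(z>.02),W):print(x)
cv2.imwrite('pics/crop.png',cv2.resize(p[140:230,180:330,::-1],None,fx=5,fy=5,interpolation=cv2.INTER_CUBIC))
E
```

```text
bench z 0.0004210818318816519
([196, 154, 124, 42, 1434], array([6.2e+02, 1.0e-01]), array([364. ,  71.6]), 79.16, np.float64(35.1))
([197, 189, 56, 32, 840], array([539. ,  88.9]), array([157.4,  45.3]), 70.13, np.float64(38.5))
orange
```

View pics/crop.png

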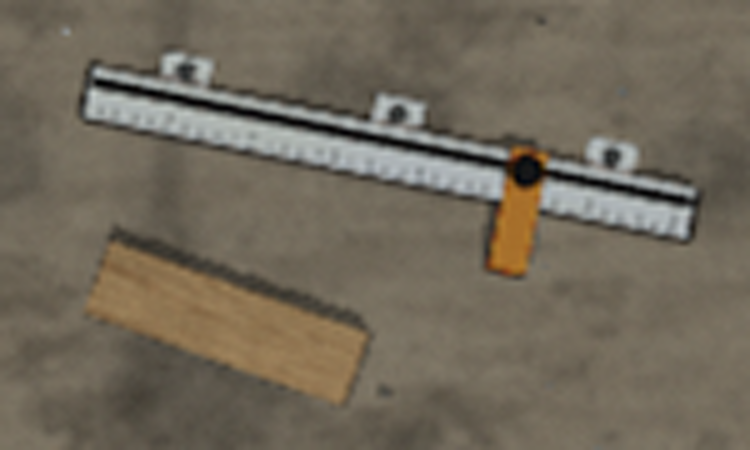

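Run:
```python
from h import *
p,d,W=cloud("top")
roi=np.zeros(d.shape,bool);roi[145:225,185:330]=1
z=W[...,2];hsv=cv2.cvtColor(p,cv2.COLOR_RGB2HSV)
n,l=cv2.connectedComponents((roi&(z>.022)).astype(np.uint8))
f=l==l[162,205]
orng=f&(hsv[...,1]>120)&(hsv[...,0]<25)
fm=f&~cv2.dilate(orng.astype(np.uint8),np.ones((7,7))).astype(bool)
# fence fit on metal left of the stop
cols=np.arange(512)[None]+0*l
fl=fm&(cols<270)
(c,s,a)=cv2.minAreaRect((W[fl][:,:2]*1000).astype(np.float32));print('left part',c,s,a)
(c2,s2,a2)=cv2.minAreaRect((W[fm][:,:2]*1000).astype(np.float32));print('all',c2,s2,a2)
a=np.radians(a2 if a2>45 else a2+90)
y=np.array([np.cos(a),np.sin(a)]);x=np.array([y[1],-y[0]])
P=W[fm][:,:2]*1000;print('fence x range',np.percentile(P@x,[0,2,98,100]),'y',np.percentile(P@y,[0,100]))
O=W[orng];print('orange n',len(O),'z',np.percentile(O[:,2],[5,50,95]))
O=O[:,:2]*1000;k=(O@x)<np.percentile(P@x,2)-4
print('orange x',np.percentile(O@x,[0,2,98,100]),'arm y',np.percentile(O[k]@y,[0,3,97,100]))
print('axes x',x,'y',y)
B=W[l==l[204,225]][:,:2]*1000;print('off x,y centre',B.mean(0)@x,B.mean(0)@y)
```

```text
left part (628.6823120117188, 40.22529602050781) (257.0224609375, 130.64718627929688) 48.822357177734375
all (578.1889038085938, 8.164260864257812) (364.0481872558594, 154.8695068359375) 78.71187591552734
fence x range [487.97110506 612.47053576 642.08668611 642.8406293 ] y [-60.84141375 303.20678671]
orange n 166 z [0.03692535 0.04180093 0.05187145]
orange x [572.73983269 574.42806255 643.2721357  643.87215664] arm y [30.5959049  31.19606961 51.74889375 52.25004954]
axes x [ 0.98065525 -0.19574288] y [0.19574288 0.98065525]
off x,y centre 510.9878377865329 191.86344174435266
```

```bash
python3 -m inch '-1 0 0 0 0 0 0;1 0 0 0 0 0 -0.12;1 -.0207 -.0238 0 0 0 0;1 -.0207 -.0238 0 0 0 0;1 -.0207 -.0238 0 0 0 0;1 -.0207 -.0238 0 0 0 0;1 -.0207 -.0238 0 0 0 0;1 -.0207 -.0238 0 0 0 0;1 -.0207 -.0238 0 0 0 0;1 -.0207 -.0238 0 0 0 0;1 -.0207 -.0238 0 0 0 0;1 -.0207 -.0238 0 0 0 0;1 -.0207 -.0238 0 0 0 0;1 -.0207 -.0238 0 0 0 0;1 -.0207 -.0238 0 0 0 0;1 -.0207 -.0238 0 0 0 0;1 -.0207 -.0238 0 0 0 0;1 -.0207 -.0238 0 0 0 0;1 -.0207 -.0238 0 0 0 0;1 -.0207 -.0238 0 0 0 0'
cat >> h.py <<'E'
def fr():
    s=get_state();t=s['tool_pos']*1000;ex=np.array([.9807,-.1957]);ey=np.array([.1957,.9807])
    from scipy.spatial.transform import Rotation as R
    m=R.from_quat(s['eef_rot']).as_matrix()
    print('t',s['clock'],'fence-frame x,y',t[:2]@ex,t[:2]@ey,'z',t[2],'tool y ang',np.degrees(np.arctan2(m[1,1],m[0,1])),'tilt',m[:2,2],'F',s['contact_force'],'open',s['opening'])
E
python3 -c "
from h import *
fr()"
```

```text
clock: 1.87
tool_pos: [0.4767, 0.1009, 0.2498]
eef_rot: [0.097, 0.995, 0.0, 0.0]
contact_force: [0.5, 0.6, 0.2]
opening: 1.002
finger_force: 0.0
t 1.8667 fence-frame x,y 447.7552687776416 192.2349531126221 z 249.8360693619753 tool y ang 78.89289362860038 tilt [0.00032484 0.00017139] F [0.53731883 0.64181351 0.20639116] open 1.0016895881272831
```

```bash
python3 - <<'E'
from h import *
p,d,W=cloud("wrist");cv2.imwrite('pics/w1.png',p[:,:,::-1]);np.savez('w1.npz',p=p,d=d,W=W)
E
python3 -m inch '1 0 0 0.035 0 0 0;1 0 0 0.035 0 0 0;1 0 0 0.035 0 0 0;1 0 0 0.035 0 0 0;1 0 0 0.035 0 0 0;1 0 0 0.03 0 0 0;1 0 0 0.02 0 0 0;1 0 0 0 0 0 0'
```

```text
clock: 2.58
tool_pos: [0.4742, 0.1025, 0.0214]
eef_rot: [0.096, 0.995, -0.001, -0.003]
contact_force: [0.1, 0.6, -0.5]
opening: 0.996
finger_force: 0.0
```

View pics/w1.png

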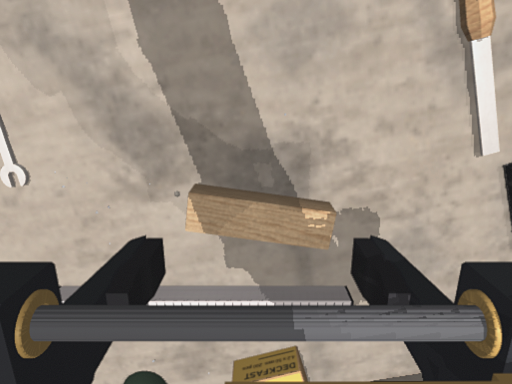

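Run:
```python
from h import *
fr()
f=np.load('w1.npz');W=f['W'];z=W[...,2]
print('bench',np.median(z[100:160,300:440]),'off px world',W[215,260],'fence',W[296,240])
n,l=cv2.connectedComponents(((z>.025)&(z<.045)).astype(np.uint8))
print('off',cv2.minAreaRect((W[l==l[215,260]][:,:2]*1000).astype(np.float32)))
p,d,T=cloud('top');cv2.imwrite('pics/t2.png',cv2.resize(p[140:260,150:350,::-1],None,fx=4,fy=4))
```

```text
t 2.5833 fence-frame x,y 444.9645151589695 193.34585108326476 z 21.378405974261174 tool y ang 78.96680631587475 tilt [-0.00527369 -0.00171926] F [ 0.0661228   0.59435087 -0.46985392] open 0.9957950801166433
bench -0.0003841943468677025 off px world [0.53131499 0.09221069 0.03748831] fence [0.63343265 0.04789737 0.0244203 ]
off ((537.9089965820312, 90.43525695800781), (159.93817138671875, 45.759300231933594), 70.63485717773438)
```

View pics/t2.png

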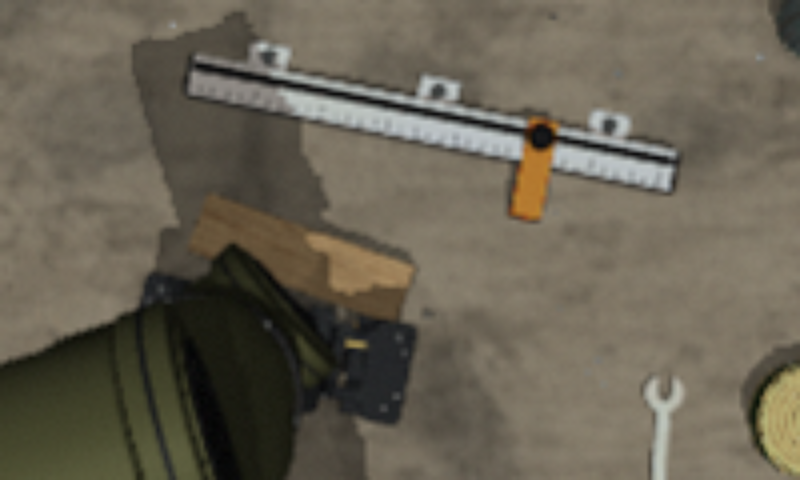

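The offcut is clear of the fingers and lies in front of them, so I'll start pushing.

```bash
python3 -m inch '1 -.008 0 0 0 0 0;1 -.008 0 0 0 0 0;1 -.008 0 0 0 0 0;1 -.008 0 0 0 0 0;1 -.008 0 0 0 0 0;1 -.008 0 0 0 0 0;1 -.008 0 0 0 0 0;1 -.008 0 0 0 0 0;1 -.008 0 0 0 0 0;1 -.008 0 0 0 0 0;1 -.007 0 0 0 0 0;1 -.004 0 0 0 0 0;1 -.003 0 0 0 0 0;1 0 0 0 0 0 0'
python3 - <<'E'
from h import *
fr()
p,d,W=cloud('top');cv2.imwrite('pics/t3.png',cv2.resize(p[140:260,150:350,::-1],None,fx=4,fy=4))
E
```

```text
clock: 3.8
tool_pos: [0.5693, 0.0841, 0.0246]
eef_rot: [0.097, 0.995, 0.0, 0.001]
contact_force: [0.9, -0.3, 0.1]
opening: 1.0
finger_force: 0.0
t 3.8 fence-frame x,y 541.8440917285938 193.85478979650546 z 24.60800237005607 tool y ang 78.8657423343973 tilt [0.00126074 0.00024455] F [ 0.86822191 -0.30977425  0.05700913] open 0.9997578052664419
```

View pics/t3.png

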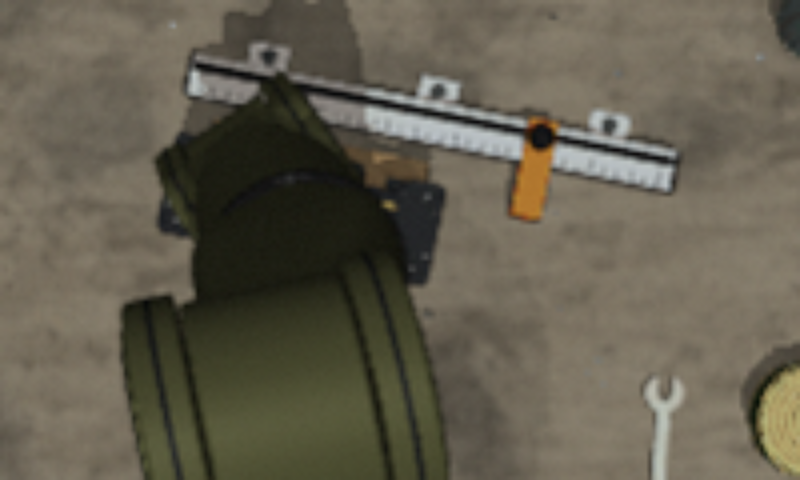

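The offcut now looks parallel to the fence, with a gap of about 15 mm. I'll push gently until contact.

```bash
python3 -m inch '1 -.003 0 0 0 0 0;1 -.003 0 0 0 0 0;1 -.003 0 0 0 0 0;1 -.002 0 0 0 0 0;1 -.002 0 0 0 0 0;1 -.001 0 0 0 0 0;1 0 0 0 0 0 0'
python3 -c "
from h import *
fr()"
```

```text
clock: 4.43
tool_pos: [0.5825, 0.0815, 0.0247]
eef_rot: [0.097, 0.995, 0.0, 0.0]
contact_force: [-0.7, -0.0, -0.8]
opening: 0.998
finger_force: 0.0
t 4.4333 fence-frame x,y 555.2769817000946 193.90138240603414 z 24.69485440039714 tool y ang 78.88408396783154 tilt [0.00061704 0.00014467] F [-0.72948902 -0.04967189 -0.84188608] open 0.9981920963431617
```

```bash
for i in 1; do python3 -m inch '1 -.001 0 0 0 0 0;1 -.001 0 0 0 0 0;1 0 0 0 0 0 0'; python3 -m inch '1 -.001 0 0 0 0 0;1 -.001 0 0 0 0 0;1 0 0 0 0 0 0' ; done
python3 -c "
from h import *
fr()"
```

```text
clock: 4.68
tool_pos: [0.5836, 0.0813, 0.0247]
eef_rot: [0.097, 0.995, -0.0, -0.0]
contact_force: [-2.0, -0.4, 1.0]
opening: 0.999
finger_force: 0.8
clock: 4.93
tool_pos: [0.5837, 0.0812, 0.0247]
eef_rot: [0.096, 0.995, -0.0, -0.002]
contact_force: [-6.2, 1.4, 5.3]
opening: 0.999
finger_force: 3.2
t 4.9333 fence-frame x,y 556.5028761960037 193.88979426971846 z 24.68595789192704 tool y ang 78.9379977838274 tilt [-0.00431413 -0.00025904] F [-6.22063917  1.40338188  5.32319323] open 0.9989898884283399
```

```bash
python3 -m inch '1 -.001 0 0 0 0 0;1 0 0 0 0 0 0'; python3 -m inch '1 .003 0 0 0 0 0;1 .01 0 0 0 0 0;1 .01 0 0 0 0 0;1 0 0 -.03 0 0 0;1 0 0 -.03 0 0 0;1 0 0 -.03 0 0 0;1 0 0 -.03 0 0 0;-1 0 .03 0 0 0 0;-1 -.02 .03 0 0 0 0;-1 -.02 .03 0 0 0 0;-1 -.016 .026 0 0 0 0;-1 0 0 0 0 0 0;-1 0 0 0 0 0 0'
python3 - <<'E'
from h import *
fr()
ex=np.array([.9807,-.1957]);ey=np.array([.1957,.9807])
p,d,W=cloud("top");z=W[...,2]
roi=np.zeros(d.shape,bool);roi[140:215,185:330]=1
cv2.imwrite('pics/t4.png',cv2.resize(np.hstack([p[140:260,170:330,::-1]]),None,fx=4,fy=4))
p,d,W=cloud("wrist");cv2.imwrite('pics/w4.png',p[:,:,::-1]);np.savez('w4.npz',p=p,d=d,W=W)
E
```

```text
clock: 5.1
tool_pos: [0.5837, 0.0812, 0.0247]
eef_rot: [0.096, 0.995, -0.0, -0.003]
contact_force: [-7.0, 1.8, 6.6]
opening: 1.003
finger_force: 4.1
clock: 6.18
tool_pos: [0.6427, 0.1899, 0.1446]
eef_rot: [0.096, 0.995, 0.001, 0.001]
contact_force: [0.1, -1.7, 0.2]
opening: 0.57
finger_force: 0.0
t 6.1833 fence-frame x,y 593.1499455913035 311.98775166056487 z 144.61170880684082 tool y ang 78.979550417878 tilt [0.00207309 0.00147435] F [ 0.11171449 -1.65403749  0.19099861] open 0.5703388278393917
```

View pics/w4.png

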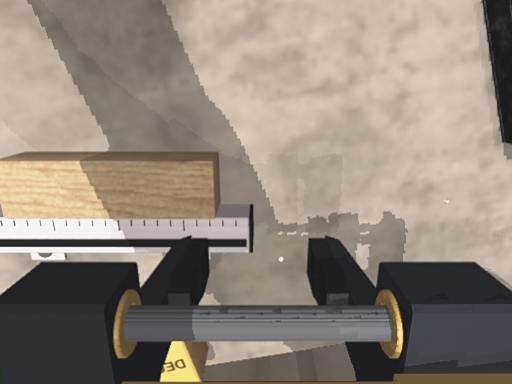

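The wrist view shows the offcut flat along the fence. Its left end is at column 218 and the fence end is at column 250.

```bash
python3 -m inch '-1 0 0 0 0 0 0;-1 0 0 0 0 0 0;-1 0 0 0 0 0 0;-1 0 0 0 0 0 0;-1 0 0 0 0 0 0;-1 0 0 0 0 0 0'
python3 - <<'E'
from h import *
ex=np.array([.9807,-.1957]);ey=np.array([.1957,.9807])
W=np.load('w4.npz')['W']
for n,v,u in [('block end',190,210),('block end',190,217),('fence end',230,249),('fence edge',222,150),('block near edge',163,150),('block near edge',163,40)]:
    q=W[v,u]*1000;print(n,q[:2]@ex,q[:2]@ey,q[2])
B=(W[...,2]>.034)&(W[...,2]<.042);B[:,:]&=(np.arange(384)[:,None]<214)&(np.arange(512)[None]<230)
P=W[B][:,:2]*1000;print('block x',np.percentile(P@ex,[0,1,99,100]),'y max',np.percentile(P@ey,[99,100]))
E
```

```text
clock: 6.78
tool_pos: [0.6416, 0.1879, 0.1448]
eef_rot: [0.097, 0.995, 0.0, -0.0]
contact_force: [1.1, -0.4, 0.7]
opening: 0.024
finger_force: 0.0
block end 589.0914541813935 274.4539089700873 37.64308911521196
block end 594.734731565061 277.1874851106591 18.381133214471383
fence end 622.4384565039117 302.7297726532644 33.29359071101943
fence edge 616.2663770013756 226.69985337582162 32.88884425903397
block near edge 569.2227806147483 232.10835349612654 37.133737053207334
block near edge 569.1387334275369 153.93923447053405 38.624561859778765
block x [566.25247833 566.84625434 607.21227738 607.94768906] y max [275.97938012 277.31456306]
```

```bash
python3 -m inch '-1 0 0 .03 0 0 0;-1 0 0 .03 0 0 0;-1 0 0 .03 0 0 0;-1 0 0 .03 0 0 0;-1 0 0 0 0 0 0;-1 0 -.006 0 0 0 0;-1 0 -.006 0 0 0 0;-1 0 -.006 0 0 0 0;-1 0 -.006 0 0 0 0;-1 0 -.006 0 0 0 0;-1 0 -.006 0 0 0 0;-1 0 0 0 0 0 0'
python3 -c "
from h import *
fr()"
```

```text
clock: 7.78
tool_pos: [0.6357, 0.1518, 0.0261]
eef_rot: [0.097, 0.995, 0.0, 0.001]
contact_force: [1.6, 1.6, 2.3]
opening: 0.004
finger_force: 1.1
t 7.7833 fence-frame x,y 593.7369240050137 273.30974552025236 z 26.059491643592334 tool y ang 78.82924812268854 tilt [0.00245456 0.00057113] F [1.58800504 1.61974813 2.26463249] open 0.004311122750046752
```

```bash
python3 -m inch '-1 0 -.006 0 0 0 0;-1 0 -.006 0 0 0 0;-1 0 -.006 0 0 0 0;-1 0 -.006 0 0 0 0;-1 0 -.004 0 0 0 0;-1 0 -.003 0 0 0 0;-1 0 -.002 0 0 0 0;-1 0 0 0 0 0 0'
python3 -c "
from h import *
fr()"
python3 -m inch '-1 0 -.002 0 0 0 0;-1 0 -.002 0 0 0 0;-1 0 -.001 0 0 0 0;-1 0 0 0 0 0 0'
python3 -m inch '-1 0 -.001 0 0 0 0;-1 0 -.001 0 0 0 0;-1 0 0 0 0 0 0'
python3 -c "
from h import *
fr()"
```

```text
clock: 8.45
tool_pos: [0.628, 0.1193, 0.0244]
eef_rot: [0.097, 0.995, -0.001, -0.0]
contact_force: [0.3, 0.9, 0.9]
opening: 0.003
finger_force: 0.6
t 8.45 fence-frame x,y 592.5001282961588 239.91763875375327 z 24.440026784210318 tool y ang 78.85919436414149 tilt [-0.00096021 -0.00100414] F [0.28286545 0.85776568 0.88438367] open 0.002854232902395374
clock: 8.78
tool_pos: [0.627, 0.1147, 0.0244]
eef_rot: [0.097, 0.995, -0.001, -0.0]
contact_force: [0.3, 1.0, 0.8]
opening: 0.007
finger_force: 0.5
clock: 9.03
tool_pos: [0.6267, 0.1129, 0.0245]
eef_rot: [0.097, 0.995, -0.0, -0.0]
contact_force: [-0.5, 0.3, 0.6]
opening: 0.007
finger_force: 0.4
t 9.0333 fence-frame x,y 592.4774444347312 233.31812001592994 z 24.45217361356039 tool y ang 78.87804571260678 tilt [-0.00083485 -0.00077991] F [-0.4878711   0.29546027  0.60415336] open 0.0067959197503438765
```

```bash
python3 -m inch '-1 0 -.001 0 0 0 0;-1 0 -.001 0 0 0 0;-1 0 -.001 0 0 0 0;-1 0 0 0 0 0 0'
python3 -m inch '-1 0 -.001 0 0 0 0;-1 0 -.001 0 0 0 0;-1 0 0 0 0 0 0'
python3 -c "
from h import *
fr()"
```

```text
clock: 9.37
tool_pos: [0.6262, 0.1099, 0.0245]
eef_rot: [0.097, 0.995, -0.0, -0.0]
contact_force: [-0.9, 0.1, -0.0]
opening: 0.004
finger_force: 0.1
clock: 9.62
tool_pos: [0.626, 0.1085, 0.0247]
eef_rot: [0.097, 0.995, 0.0, -0.0]
contact_force: [-0.6, 0.1, 0.3]
opening: 0.004
finger_force: 0.2
t 9.6167 fence-frame x,y 592.6792458639446 228.91542995805054 z 24.70479020157606 tool y ang 78.88826347605716 tilt [-6.14139949e-05  8.83013127e-05] F [-0.60292702  0.05675185  0.30541548] open 0.004096475855542958
```

```bash
python3 -m inch '-1 0 -.001 0 0 0 0;-1 0 -.001 0 0 0 0;-1 0 0 0 0 0 0'
python3 -m inch '-1 0 -.001 0 0 0 0;-1 0 -.001 0 0 0 0;-1 0 0 0 0 0 0'
python3 - <<'E'
from h import *
fr()
p,d,W=cloud("wrist");cv2.imwrite('pics/w5.png',p[:,:,::-1])
E
```

```text
clock: 9.87
tool_pos: [0.6259, 0.1083, 0.0249]
eef_rot: [0.096, 0.995, 0.001, 0.0]
contact_force: [0.2, 4.5, 0.8]
opening: 0.006
finger_force: 2.2
clock: 10.12
tool_pos: [0.6258, 0.1082, 0.0252]
eef_rot: [0.096, 0.995, 0.003, 0.001]
contact_force: [0.6, 7.2, -0.5]
opening: 0.005
finger_force: 3.6
t 10.1167 fence-frame x,y 592.5862118161324 228.62163584451568 z 25.159397814099627 tool y ang 79.00085290462634 tilt [0.0020497  0.00506564] F [ 0.63664732  7.17096051 -0.45246129] open 0.004645530656967147
```

View pics/w5.png

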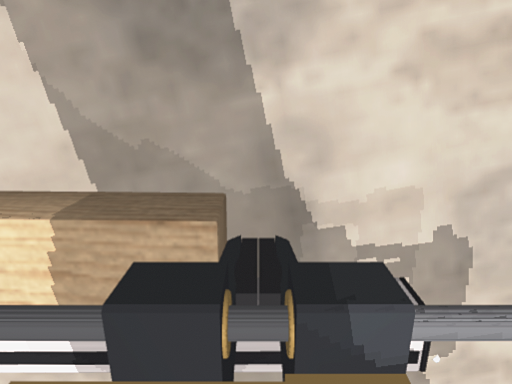

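Contact force rose to 7 N at y = 228.6 mm, which matches the stop position. I'll back off, raise the gripper, move in front of the offcut and look.

```bash
python3 -m inch '-1 0 .003 0 0 0 0;-1 0 .015 0 0 0 0;-1 0 0 -.035 0 0 0;-1 0 0 -.035 0 0 0;-1 0 0 -.04 0 0 0;-1 0 0 -.04 0 0 0;1 .025 -.025 0 0 0 0;1 .025 -.025 0 0 0 0;1 .025 -.025 0 0 0 0;1 .02 -.025 0 0 0 0;1 .015 -.01 0 0 0 0;1 0 0 0 0 0 0;1 0 0 0 0 0 0;1 0 0 0 0 0 0'
python3 - <<'E'
from h import *
fr()
ex=np.array([.9807,-.1957]);ey=np.array([.1957,.9807])
p,d,W=cloud("wrist");cv2.imwrite('pics/w6.png',p[:,:,::-1])
z=W[...,2]
E
```

```text
clock: 11.33
tool_pos: [0.5012, 0.0364, 0.175]
eef_rot: [0.097, 0.995, 0.0, 0.001]
contact_force: [0.3, 0.7, 0.2]
opening: 0.586
finger_force: 0.0
t 11.3333 fence-frame x,y 484.3878095695686 133.77584365629508 z 174.9741736644482 tool y ang 78.91467423520074 tilt [0.00199706 0.00055828] F [0.27851988 0.71083438 0.15818001] open 0.5860052065194302
```

View pics/w6.png

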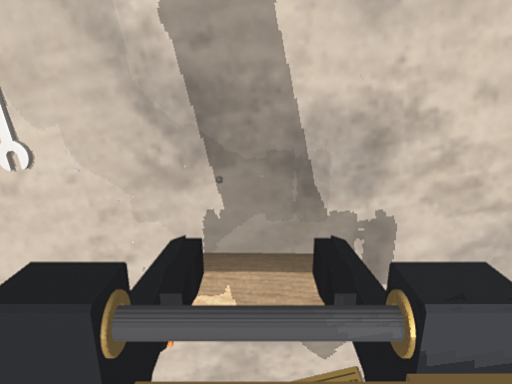

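The offcut lies ahead of the fingers. I'll press it once more against the fence with both fingers.

```bash
python3 -m inch '1 0 0 .03 0 0 0;1 0 0 .03 0 0 0;1 0 0 .03 0 0 0;1 0 0 .03 0 0 0;1 0 0 .03 0 0 0;1 -.012 0 0 0 0 0;1 -.012 0 0 0 0 0;1 -.012 0 0 0 0 0;1 -.012 0 0 0 0 0;1 -.01 0 0 0 0 0;1 -.006 0 0 0 0 0;1 -.003 0 0 0 0 0;1 0 0 0 0 0 0'
python3 -m inch '1 -.001 0 0 0 0 0;1 -.001 0 0 0 0 0;1 -.001 0 0 0 0 0;1 -.001 0 0 0 0 0;1 0 0 0 0 0 0'
python3 -c "
from h import *
fr()"
```

```text
clock: 12.47
tool_pos: [0.5663, 0.0231, 0.0244]
eef_rot: [0.097, 0.995, 0.0, 0.0]
contact_force: [-0.2, -0.1, -1.0]
opening: 1.001
finger_force: 0.0
clock: 12.88
tool_pos: [0.5693, 0.022, 0.0248]
eef_rot: [0.097, 0.995, 0.0, 0.0]
contact_force: [0.2, 0.6, 0.5]
opening: 0.998
finger_force: 0.0
t 12.8833 fence-frame x,y 554.0350861677757 132.98057192243962 z 24.776008022569634 tool y ang 78.90182586425921 tilt [7.17295421e-05 5.00909351e-05] F [0.22081282 0.56865787 0.48646727] open 0.9979311387614039
```

```bash
python3 -m inch '1 -.001 0 0 0 0 0;1 -.001 0 0 0 0 0;1 -.001 0 0 0 0 0;1 -.001 0 0 0 0 0;1 0 0 0 0 0 0'
python3 -c "
from h import *
fr()"
```

```text
clock: 13.3
tool_pos: [0.572, 0.0212, 0.0246]
eef_rot: [0.096, 0.995, -0.0, -0.001]
contact_force: [-4.4, 0.4, 4.4]
opening: 1.002
finger_force: 2.4
t 13.3 fence-frame x,y 556.7573613273154 132.75723824779647 z 24.630696054046666 tool y ang 78.92895415182194 tilt [-0.00248827 -0.00019222] F [-4.41690389  0.40662152  4.37474381] open 1.0019368623290572
```

```bash
python3 -m inch '1 .002 0 0 0 0 0;1 .01 0 0 0 0 0;1 .02 0 0 0 0 0;1 0 0 -.035 0 0 0;1 0 0 -.035 0 0 0;1 0 0 -.035 0 0 0;1 0 0 -.035 0 0 0;1 .02 .035 0 0 0 0;1 .02 .035 0 0 0 0;1 .02 .035 0 0 0 0;1 .01 .04 0 0 0 0;1 0 .04 0 0 0 0;1 0 .04 0 0 0 0;1 0 .04 0 0 0 0;1 0 .04 0 0 0 0;1 0 0 0 0 0 0'
python3 - <<'E'
from h import *
p,d,W=cloud("top");z=W[...,2]
ex=np.array([.9807,-.1957]);ey=np.array([.1957,.9807])
hsv=cv2.cvtColor(p,cv2.COLOR_RGB2HSV)
roi=np.zeros(d.shape,bool);roi[150:205,185:330]=1
P=W[...,:2]*1000;X=P@ex;Y=P@ey
b=roi&(z>.03)&(z<.045)&(X<609)&(Y>54)
print('block x',np.percentile(X[b],[1,99]),'y',np.percentile(Y[b],[0,1,99,100]),b.sum(),cv2.minAreaRect(P[b].astype(np.float32)))
cv2.imwrite('pics/t7.png',cv2.resize(p[140:230,180:330,::-1],None,fx=5,fy=5,interpolation=cv2.INTER_CUBIC))
E
```

```text
clock: 14.63
tool_pos: [0.5319, 0.3521, 0.1656]
eef_rot: [0.093, 0.996, 0.007, 0.001]
contact_force: [0.1, 1.4, 0.5]
opening: 0.999
finger_force: 0.0
block x [567.73267437 608.64549011] y [ 54.29550287  55.7069588  208.02211124 209.31413951] 771 ((602.505126953125, 14.17364501953125), (154.9493408203125, 41.626312255859375), 78.8618392944336)
```

View pics/t7.png

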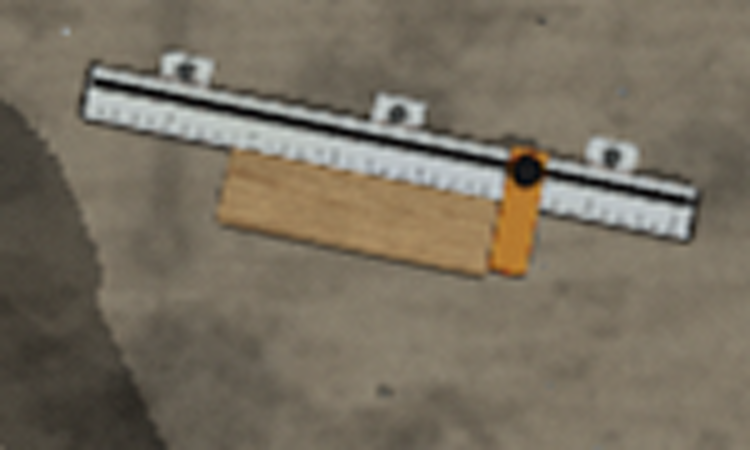

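The offcut lies flush along the fence with its end against the stop, at crop pixel (490,240). I'm handing it in.

```bash
python3 -c "
from plant import r
print(r.finish_job())"
```

```text
the job is handed in; nothing more can be done
None
```

I pushed the offcut flat against the fence and up to the orange stop, backed the arm away from it, and handed the job in at about 15 s; no verdict came back, but the last top view shows it seated in the corner.

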